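Zero the bench readout with the stylus

TASK

Zero the bench readout: lift the steel stylus out of its stand, push its tip into the small recessed button nearest the display until the button is fully down, and hold it there about half a second. Press it only with the stylus, and leave the other recessed button, at the far end from the display, alone. Then put the stylus back in its stand, tip down and seated on its collar, and let go.

Things in the scene. Friction and masses are not known exactly. Their poses are not given: they have to be found in the camera images.
- stylus: Loose steel stylus, about 0.15 kg, 116 mm long, round, standing in the stand tip down. Origin: on its axis in the underside of its collar; z points from tip to handle. Collar 40 mm in diameter, z 0 to +6 mm. Handle to grip: 16 mm in diameter, dark, z +6 to +68 mm (its top end). Shank 10 mm in diameter, narrowing to a 7 mm pin from z -24 mm down to the flat tip at z -48 mm.
- stylus_tip (a point): Centre of the stylus tip, on its axis 48 mm below the underside of the collar.
- stand_hole (a point): Fixed stand: grey block 62 x 62 mm on a dark foot plate. This point: centre of the mouth of its one vertical hole, in the top face 58 mm above the work surface; z up. Hole 24 mm in diameter, 52 mm deep, 4 mm chamfer. The seated stylus rests with its collar's underside on the top face (up to 7 mm sideways play), its origin at the height of this point.
- readout: Bench readout: fixed grey instrument box, 190 mm along its y, 110 mm along x, 46 mm high. Origin: centre of its underside, z up. A black-framed display, 74 mm along y, fills the +y end of its flat top. On the rest of the top are two like round wells on the line x = 0: the one to press at y -12 mm, near the display; the one to leave alone at y -70 mm. A flat black spring button lies in each.
- zero_well (a point): Centre of the mouth of the well to press, level with the readout's top face; z up. The well is 22 mm in diameter with a 4 mm chamfer. The face of its button, 19 mm in diameter, lies 12 mm below this point when up, 18 mm below when fully down.
- zero_button (a joint): Travel of the button to press, in m: 0 up, 0.006 fully down. It springs back; it needs about 1.8 N to start and 4.5 N to be fully down, then meets a hard stop.
- other_button (a joint): Travel of the other button, same make, in m: 0 up, 0.006 fully down. To be left at 0.
Things that resemble listed ones, but are neither listed nor needed, are in the scene too. Of the things shaped like the stylus, the steel one is meant.

How it is judged:
By the outcome, as a careful person would: the job done as asked, in the order asked, and still so for the second after the job is handed in, with the robot touching nothing.
It also fails if it takes over 54 s, if anything falls off the work surface, if the arm or the gripper's body presses on something with over 40 N, if the wrist force passes 120 N, or if a joint passes its speed limit or range.

ROBOT

A 7-joint arm with a two-finger parallel gripper is mounted at the origin on a cart in front of the work surface, level with it; the furniture and walls round the work are solid. World frame = base frame: x ahead of the robot, y to its left, z up, the work surface at z = 0. Lengths are in m, angles in rad, forces in N, time in s.
With the tool pointing down it reaches from about 0.4 to 0.85 m from the base axis. Payload 10.4 kg.
Tool frame: the origin (TCP) lies between the finger pads; the fingertips stand tip_extent ahead of it and the grasp point (between the pads) lies 2 mm behind it (tip_extent is the distance from the TCP to the fingertips, in m); z points along the fingers, y is the direction in which the jaws open and shut (so a half turn about z gives the same grasp; the last joint's range is limited). The gripper opens to 87 mm and grips with 3 to 60 N. Pads are 19 mm wide; open, the fingers measure 117 mm over their backs; the gripper's body (75 mm by 190 mm) begins 51 mm behind the grasp point.
Start: joints at [1.087, 0.332, -0.065, 1.46, 0.022, 1.35, -0.088], TCP at [0.278, -0.56, 0.24] pointing down, gripper open.
Joint ranges: [-2.6, 2.6], [-0.5, 2.12], [-1.47, 1.34], [0.16, 2.42], [-1.27, 4.41], [0.06, 2.06], [-2.6, 2.6]. Speed limits (rad/s): [2.22, 2.22, 2.79, 2.79, 3.14, 3.14, 3.14].

INTERFACE

Orientations are given as a unit quaternion [x, y, z, w].
In Python, from bench import read_state, camera, camera_params, close_job, tip_extent gives the robot as it stands. The module is installed in compiled form; this text tells all that it offers.
- The arm moves only by the tool send_rows, never from a script. Its argument "steps" is a list of rows, each a list of 7 numbers: the turn, a rotation vector about the tool's x, y, z in degrees, then the shift along the tool's x, y, z in m, then the gripper's target within -1 to 1 (shut at 1, half-way at 0, fully open at -1). In form: [[ax, ay, az, x, y, z, jaw], ...]. A call has exactly 10 rows; each row shifts and turns the pose as measured when the row begins, along the tool's axes as they then stand; what a row does not reach is not made up. A row lasts 1/10 s, in which the tool goes at most 50 mm and 8.59 degrees, less where a joint would pass 70% of its speed; a pose out of reach is approached as far as the arm can. A call with a gripper value outside its range is refused whole. The fingers move at their own pace and stop on an object; "force" is the grip in N (left out, the last holds). Time passes only in rows, so rows that do not move let the fingers close, or fill a call up. It gives the time, the measured TCP pose, the force and the opening at its end, in the units of the state.
- read_state(): the state, without advancing time (a new reading comes with each control period).
- camera(name): name is "scene" or "top" or "wrist"; returns (picture, depth): 420x560x3 uint8, blue, green, red; 420x560 float32, m along the optical axis (not along the pixel's ray), 0 where there is no reading.
- camera_params(name): a dict with "camera_matrix" (3x3 intrinsics, pixels), "dist" ([k1, k2, p1, p2, k3] as OpenCV has them; the pictures are not rectified), "world_from_camera" (4x4, takes a point from camera to world coordinates). Camera axes: x right, y down, z forward; pixel columns grow to the right and rows downward; lengths in m; the calibration is good to about 2 mm. A picture is of the moment at which its call begins: read the wrist's pose just before it. camera_params takes no time and is no camera call; for the wrist camera it gives the pose at the moment of the call.
- close_job(): hands the job in, once; it reports no verdict.
The state is a dict: "time": time; "joint_positions": joint angles; "joint_vel": joint speeds; "joint_torque": joint torques, N m; "ee_pos": TCP position; "eef_rot": TCP orientation; "ft_force": force on the tool from outside, world axes, zero at the start; "torque": the same for the moment, N m; "width": finger opening in m.
Only numpy, scipy, OpenCV 4.12 (cv2) and the standard library are available. Lean on these libraries where they do the work, as an engineer would, in place of code of your own. Each camera call takes 0.05 s, during which the arm holds its last target.

## Working session

There is one attempt and no reset: what is moved stays moved. The work goes in short steps, Python scripts to look and compute and a tool call to move; the robot and the scene stay as the last step left them, time stands still between calls to the robot, and variables do not carry over. Pictures are saved under pics/ and viewed, and the job is handed in when it is done.

Besides the shell and the picture viewer there is one more tool, called after ">>>" as name(argument=value, ...), one argument or row to a line, values as JSON. send_rows: Moves the arm, as the interface text tells. Its arguments: {"type":"object","properties":{"steps":{"type":"array"},"force":{"type":"number"}},"required":["steps"]}

```bash
mkdir -p pics
cat > h.py <<'E'
import numpy as np, cv2
from bench import *
from scipy.spatial.transform import Rotation as R
def snap(name,fn):
    P=camera_params(name); im,d=camera(name); cv2.imwrite('pics/'+fn+'.png',im); np.savez('pics/'+fn+'.npz',d=d,im=im,K=P['camera_matrix'],D=P['dist'],T=P['world_from_camera'])
    return im,d
def load(fn): return np.load('pics/'+fn+'.npz')
def w(fn,u,v,z=None):
    f=load(fn); n=cv2.undistortPoints(np.array([[[u,v]]],float),np.array(f['K'],float),np.array(f['D'],float))[0,0]
    r=np.array([n[0],n[1],1.]); T=f['T']
    if z is None:
        dd=f['d'][int(round(v)),int(round(u))]; p=r*dd
        return T[:3,:3]@p+T[:3,3]
    a=T[:3,:3]@r; s=(z-T[2,3])/a[2]; return T[:3,3]+s*a
def proj(fn,p):
    f=load(fn);T=np.linalg.inv(f['T']); c=T[:3,:3]@np.array(p)+T[:3,3]
    return cv2.projectPoints(c.reshape(1,1,3),np.zeros(3),np.zeros(3),np.array(f['K'],float),np.array(f['D'],float))[0].ravel()
def crop(fn,x0,y0,x1,y1,out,s=4):
    im=load(fn)['im'][y0:y1,x0:x1]; cv2.imwrite('pics/'+out+'.png',cv2.resize(im,None,fx=s,fy=s,interpolation=cv2.INTER_CUBIC))
E
python3 - <<'E'
from h import *
np.set_printoptions(precision=4,suppress=True)
snap('scene','s1');snap('top','t1');snap('wrist','w1')
s=read_state();print(s, tip_extent if not callable(tip_extent) else tip_extent())
E
```

```text
{'time': 0.15, 'joint_positions': array([ 1.0874,  0.3327, -0.0647,  1.4607,  0.0216,  1.3499, -0.0885]), 'joint_vel': array([-0.0009, -0.0018, -0.0005, -0.0021,  0.0009, -0.0015, -0.0007]), 'joint_torque': array([ -0.0001, -62.3639,   0.0243, -39.014 ,  -0.0613,   0.0374,
         0.0001]), 'ee_pos': array([ 0.2778, -0.5596,  0.239 ]), 'eef_rot': array([ 0.9736,  0.2284, -0.0001, -0.0005]), 'ft_force': array([ 0.0777,  0.5812, -0.8167]), 'torque': array([ 0.0064,  0.0029, -0.0161]), 'width': 0.08741211775744555} 0.017
```

View pics/s1.png

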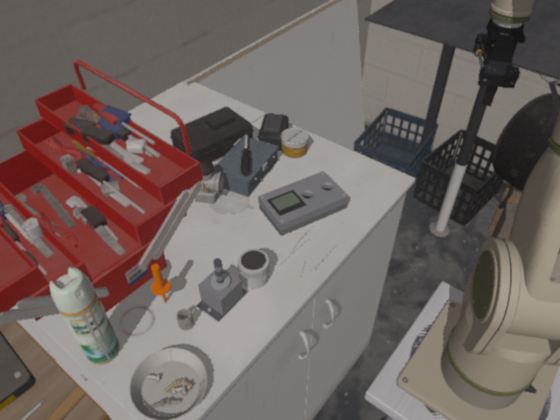

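View pics/t1.png

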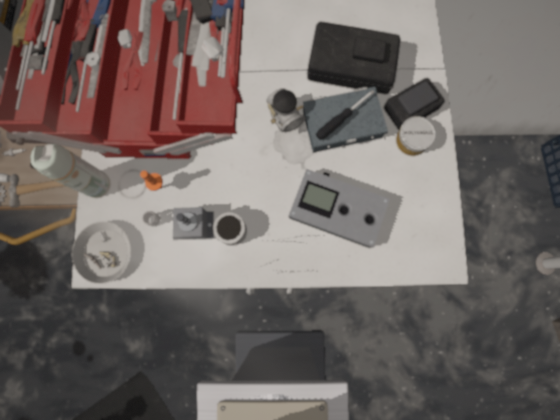

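View pics/w1.png

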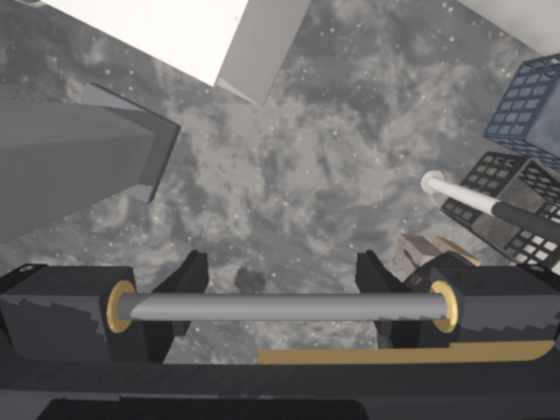

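The scene shows the stand with the stylus at about (218,285), next to a mug at (253,265) and a small metal cup at (185,318). The orange look-alike is at (160,285) and the readout at (303,203). In the top view the stand is at (190,222), and the readout's wells are at (343,210) near the display and (369,219) far from it.

Run:
```python
from h import *
crop('t1',135,160,265,260,'t1a',6);crop('t1',280,160,410,255,'t1b',6);crop('s1',170,240,290,330,'s1a',6)
```

```text
(no output)
```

View pics/t1a.png

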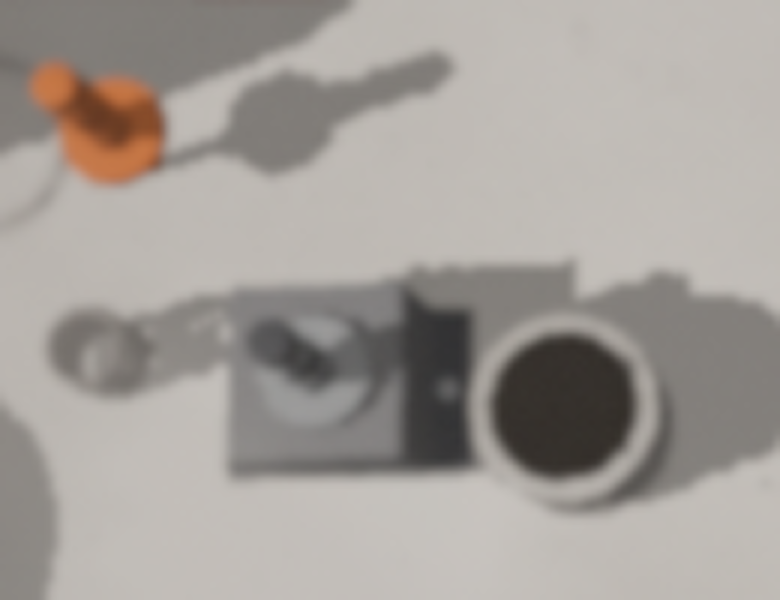

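View pics/t1b.png

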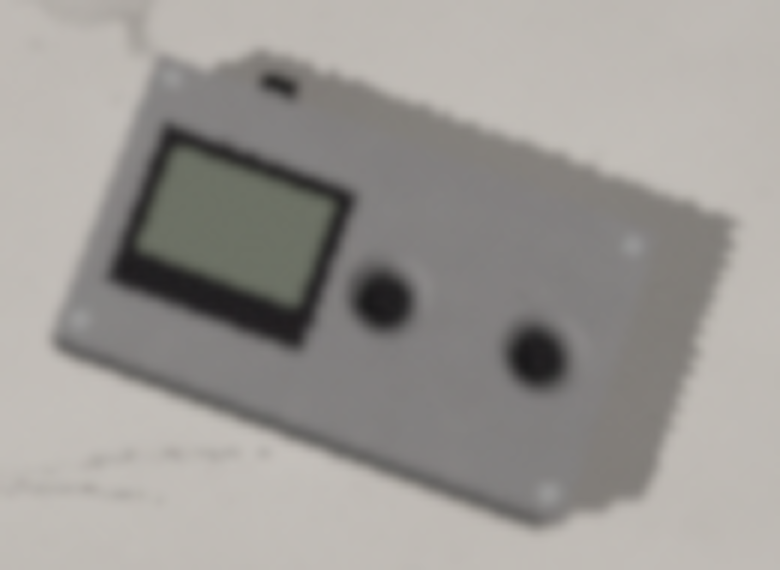

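View pics/s1a.png

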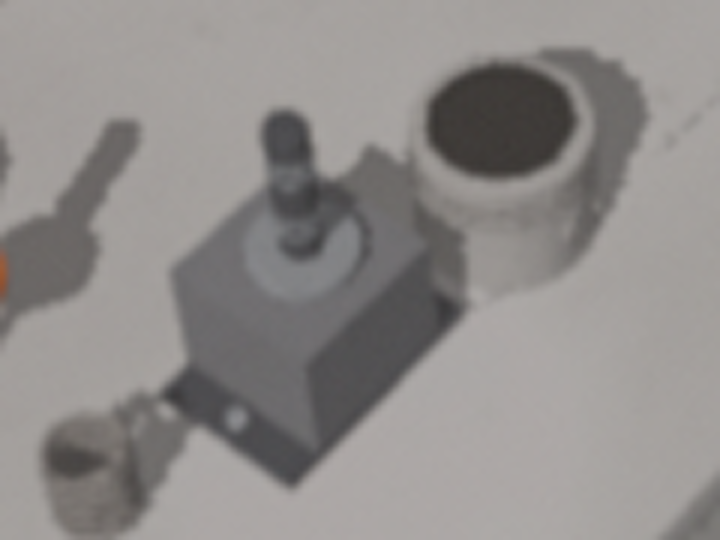

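The top crop shows the collar centred at about (317,370), the handle top at (270,340), the near well at (383,298) and the far well at (537,354). The handle is dark, so this is the steel stylus. I'll turn these into positions.

Run:
```python
from h import *
np.set_printoptions(precision=4,suppress=True)
def c(X,Y,x0,y0,s=6): return x0+(X+.5)/s-.5, y0+(Y+.5)/s-.5
for n,X,Y,z in [('collar',317,370,.064),('htop',271,340,.126),('mug',567,410,None),('mugrimR',655,410,None),('cup',100,352,None)]:
    u,v=c(X,Y,135,160); print(n,u,v,w('t1',u,v,z), w('t1',u,v))
for n,X,Y in [('well',383,298),('far',537,354),('s1',172,77),('s2',632,245),('s3',547,491),('s4',80,320),('disp corner a',168,128),('b',355,190),('c',300,348),('d',112,278)]:
    u,v=c(X,Y,280,160); print(n,u,v,w('t1',u,v,.046), w('t1',u,v))
def cs(X,Y): return c(X,Y,170,240)
for n,X,Y,z in [('htop',287,122,.126),('collar',304,243,.064)]:
    u,v=cs(X,Y);print(n,w('s1',u,v,z),w('s1',u,v))
# mug height
f=load('t1');print('orange')
for u,v in [(229,228),(214,228),(152,218),(158,218),(145,218),(188,214),(180,216)]: print(u,v,w('t1',u,v))
print(f['T'], f['K'])
```

```text
collar 187.41666666666666 221.25 [0.4898 0.1696 0.064 ] [0.4851 0.1622 0.0935]
htop 179.75 216.25 [0.4899 0.1695 0.126 ] [0.4898 0.1693 0.1266]
mug 229.08333333333331 227.91666666666669 [0.475  0.0823 0.0592] [0.475  0.0823 0.0592]
mugrimR 243.75 227.91666666666669 [0.4753 0.0522 0.0534] [0.4753 0.0522 0.0534]
cup 151.25 218.25 [0.5081 0.2696 0.001 ] [0.5081 0.2696 0.001 ]
well 343.4166666666667 209.25 [ 0.5125 -0.1586  0.046 ] [ 0.5141 -0.1598  0.0373]
far 369.0833333333333 218.58333333333334 [ 0.4915 -0.212   0.046 ] [ 0.4934 -0.2146  0.0335]
s1 308.25 172.41666666666666 [ 0.5948 -0.0864  0.046 ] [ 0.5951 -0.0865  0.0449]
s2 384.9166666666667 200.41666666666666 [ 0.53   -0.2481  0.046 ] [ 0.53   -0.2482  0.0458]
s3 370.75 241.41666666666669 [ 0.4431 -0.2129  0.046 ] [ 0.4426 -0.2119  0.0507]
s4 292.9166666666667 212.91666666666666 [ 0.5066 -0.0514  0.046 ] [ 0.5061 -0.0513  0.0489]
disp corner a 307.5833333333333 180.91666666666666 [ 0.5759 -0.0844  0.046 ] [ 0.5751 -0.0842  0.0491]
b 338.75 191.25 [ 0.5518 -0.1503  0.046 ] [ 0.5511 -0.15    0.0489]
c 329.5833333333333 217.58333333333334 [ 0.4952 -0.1286  0.046 ] [ 0.4952 -0.1285  0.0462]
d 298.25 205.91666666666666 [ 0.5215 -0.063   0.046 ] [ 0.5211 -0.063   0.048 ]
htop [0.4904 0.1675 0.126 ] [0.4894 0.1683 0.1275]
collar [0.49   0.1684 0.064 ] [0.4822 0.1749 0.0771]
orange
229 228 [0.4748 0.0825 0.0592]
214 228 [0.4762 0.1151 0.0535]
152 218 [0.5081 0.2668 0.0039]
158 218 [0.5057 0.2485 0.017 ]
145 218 [0.5036 0.273  0.0322]
188 214 [0.5052 0.1688 0.0641]
180 216 [0.4903 0.1688 0.1267]
[[-0.0127 -0.9821  0.1879  0.3575]
 [-0.9994  0.0186  0.0297 -0.0384]
 [-0.0327 -0.1875 -0.9817  0.8902]
 [ 0.      0.      0.      1.    ]] [[404.4417   0.     274.6744]
 [  0.     404.4417 207.4564]
 [  0.       0.       1.    ]]
```

Run:
```python
from h import *
np.set_printoptions(precision=3,suppress=True,linewidth=200)
for fn in ['t1','s1']:
    f=load(fn);d=f['d'];v,u=np.mgrid[0:420,0:560]
    n=cv2.undistortPoints(np.stack([u,v],-1).reshape(-1,1,2).astype(float),f['K'].astype(float),f['D'].astype(float))[:,0]
    p=np.c_[n,np.ones(len(n))]*d.reshape(-1,1); p=p[d.ravel()>0]; P=p@f['T'][:3,:3].T+f['T'][:3,3]
    xs=np.arange(.3,.86,.04);ys=np.arange(.5,-.5,-.05)
    print(fn,'cols y',ys)
    for x in xs[::-1]:
        row=[]
        for y in ys:
            m=(abs(P[:,0]-x)<.02)&(abs(P[:,1]-y)<.025); row.append(P[m,2].max() if m.any() else np.nan)
        print('%.2f'%x,np.array(row))
s=read_state();Rm=R.from_quat(s['eef_rot']);print(Rm.as_matrix())
tgt=np.array([.490,.169,.24]);print(Rm.inv().apply(tgt-s['ee_pos']))
print(np.linalg.inv(np.eye(4))@np.r_[s['ee_pos'],1], camera_params('wrist')['world_from_camera'],camera_params('wrist')['camera_matrix'])
```

```text
t1 cols y [ 0.5   0.45  0.4   0.35  0.3   0.25  0.2   0.15  0.1   0.05  0.   -0.05 -0.1  -0.15 -0.2  -0.25 -0.3  -0.35 -0.4  -0.45]
0.86 [0.236 0.239 0.223 0.169 0.083 0.048 0.17  0.229 0.237 0.242 0.007 0.006 0.075 0.076 0.093 0.093 0.076 0.006 0.006 0.004]
0.82 [0.234 0.237 0.222 0.176 0.081   nan 0.169 0.222 0.232 0.31  0.006 0.007 0.074 0.076 0.076 0.09  0.075 0.054 0.051 0.005]
0.78 [0.224 0.229 0.222 0.17  0.081   nan 0.17  0.222 0.233 0.31  0.08  0.102 0.059 0.058 0.072 0.075 0.072 0.069 0.066 0.004]
0.74 [0.223 0.229 0.222 0.169 0.009   nan 0.169 0.223 0.216 0.31  0.108 0.113 0.064 0.081 0.079 0.058 0.07  0.069 0.066 0.005]
0.70 [0.224 0.229 0.223 0.172 0.009 0.168 0.17  0.224 0.179 0.309 0.103 0.104 0.084 0.085 0.078 0.058 0.063 0.057 0.005 0.004]
0.66 [0.224 0.225 0.223 0.171 0.111 0.17  0.172 0.225 0.224 0.282 0.007 0.006 0.083 0.081 0.058 0.056 0.056 0.057 0.005 0.004]
0.62 [  nan 0.223 0.228 0.203 0.005 0.082 0.127 0.222 0.224 0.224 0.005 0.005 0.049 0.026 0.006 0.006 0.006 0.006 0.005 0.005]
0.58 [  nan 0.228 0.23  0.217 0.007 0.12  0.006 0.006 0.006 0.007 0.005 0.05  0
[... 2786 characters left out ...]
28 0.006 0.007 0.005 0.004 0.009 0.007 0.008 0.006 0.005 0.006 0.005 0.008 0.007 0.006 0.005]
0.34 [  nan   nan 0.005 0.005 0.005 0.006 0.005 0.005 0.004 0.004 0.004 0.004 0.005 0.005 0.005 0.005 0.005 0.005 0.006 0.004]
0.30 [   nan    nan    nan    nan    nan    nan    nan    nan    nan    nan    nan    nan -0.874 -0.874 -0.873 -0.869 -0.872 -0.873 -0.873 -0.874]
[[ 0.896  0.445 -0.001]
 [ 0.445 -0.896  0.001]
 [-0.    -0.001 -1.   ]]
[ 0.514 -0.558 -0.   ]
[ 0.278 -0.56   0.239  1.   ] [[ 0.445 -0.856 -0.264  0.351]
 [-0.896 -0.425 -0.13  -0.524]
 [-0.001  0.294 -0.956  0.384]
 [ 0.     0.     0.     1.   ]] [[304.77    0.    281.72 ]
 [  0.    304.77  216.118]
 [  0.      0.      1.   ]]
```

Run:
```python
from h import *
np.set_printoptions(precision=3,suppress=True,linewidth=200)
Q=[]
for fn in ['t1','s1']:
    f=load(fn);d=f['d'];v,u=np.mgrid[0:420,0:560]
    n=cv2.undistortPoints(np.stack([u,v],-1).reshape(-1,1,2).astype(float),f['K'].astype(float),f['D'].astype(float))[:,0]
    p=np.c_[n,np.ones(len(n))]*d.reshape(-1,1); p=p[d.ravel()>0]; Q.append(p@f['T'][:3,:3].T+f['T'][:3,3])
P=np.vstack(Q)
for y in np.arange(-.05,.45,.025):
    m=(abs(P[:,1]-y)<.0125)&(P[:,0]>.2)&(P[:,0]<.9)&(P[:,2]<.6)
    print('%.3f'%y,[P[m&(P[:,2]>z),0].min() if (m&(P[:,2]>z)).any() else 9 for z in (.14,.18,.21,.26)])
s=read_state()
# rotate yaw to 0: about tool z
Rm=R.from_quat(s['eef_rot']);Rt=R.from_matrix([[1,0,0],[0,-1,0],[0,0,-1]]);print((Rm.inv()*Rt).as_rotvec(degrees=True))
```

```text
-0.050 [9, 9, 9, 9]
-0.025 [9, 9, 9, 9]
0.000 [9, 9, 9, 9]
0.025 [np.float64(0.7482961957588097), np.float64(0.7482961957588097), np.float64(0.7482961957588097), np.float64(0.7482961957588097)]
0.050 [np.float64(0.6344342530106729), np.float64(0.634567025232385), np.float64(0.6356852525108195), np.float64(0.6769191961639611)]
0.075 [np.float64(0.6291956894635422), np.float64(0.6332680578052801), np.float64(0.633899690054612), 9]
0.100 [np.float64(0.6304690610494853), np.float64(0.6353311065502136), np.float64(0.6356545665216705), 9]
0.125 [np.float64(0.6329459640419639), np.float64(0.6370509851236347), np.float64(0.637976764658899), 9]
0.150 [np.float64(0.6347546881502112), np.float64(0.6381095774351399), np.float64(0.6400261017612783), 9]
0.175 [np.float64(0.6405597024382444), 9, 9, 9]
0.200 [np.float64(0.6422613386263254), 9, 9, 9]
0.225 [np.float64(0.642748256300638), 9, 9, 9]
0.250 [9, 9, 9, 9]
0.275 [9, 9, 9, 9]
0.300 [9, 9, 9, 9]
0.325 [np.float64(0.8075757641743374), 9, 9, 9]
0.350 [np.float64(0.6498303930425601), 9, 9, 9]
0.375 [np.float64(0.5604866566911727), np.float64(0.5622404255924301), np.float64(0.5657267359702677), 9]
0.400 [np.float64(0.5549934004336795), np.float64(0.5561200758247542), np.float64(0.558614181718822), 9]
0.425 [np.float64(0.557269578589515), np.float64(0.5578588390422807), np.float64(0.5621321777127395), 9]
[-0.061  0.016 26.403]
```

>>> send_rows(
  steps=[
    [0,0,8.5,0.02,-0.03,0,-1],
    [0,0,8.5,0.02,-0.035,0,-1],
    [0,0,8.5,0.02,-0.04,0,-1],
    [0,0,0.9,0.02,-0.045,0,-1],
    [0,0,0,0.02,-0.045,0,-1],
    [0,0,0,0.02,-0.045,0,-1],
    [0,0,0,0.02,-0.045,0,-1],
    [0,0,0,0.02,-0.045,0,-1],
    [0,0,0,0.01,-0.048,0,-1],
    [0,0,0,0.01,-0.048,0,-1],
  ],
)

```text
time: 1.15
ee_pos: [0.4256, -0.116, 0.2357]
eef_rot: [1.0, -0.011, -0.002, -0.0]
ft_force: [1.8, -0.8, 0.7]
width: 0.0869
```

Run:
```python
from h import *
snap('wrist','w2'); snap('wrist','w3'); print(read_state()['ee_pos'],read_state()['joint_positions'])
```

```text
[ 0.42682688 -0.1114822   0.23599666] [ 0.60133432 -0.05132767 -0.4294096   1.89842041 -0.02346109  1.29345397
 -1.40449626]
```

View pics/w3.png

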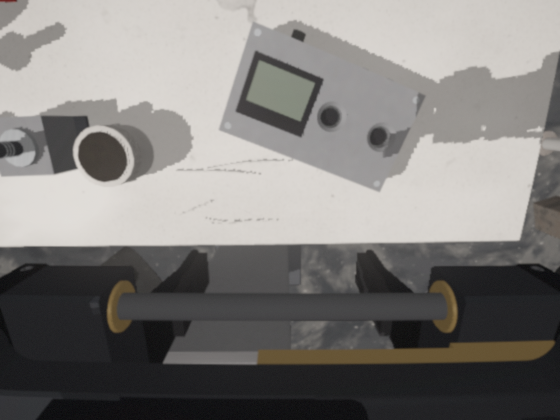

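The wrist view shows the near well at about (330,117), the far well at (378,136), and the stylus collar at (18,148).

Run:
```python
from h import *
np.set_printoptions(precision=4,suppress=True)
crop('w3',290,80,420,175,'w3a',6)
print(w('w3',330,117,.046),w('w3',378,136,.046),w('w3',18,148,.064),load('w3')['T'])
print(proj('w3',[.5143,-.1606,.046]))
```

```text
[ 0.5132 -0.1593  0.046 ] [ 0.4933 -0.2113  0.046 ] [0.4889 0.1688 0.064 ] [[-0.0132 -0.9547 -0.2972  0.5091]
 [-0.9999  0.0115  0.0073 -0.1098]
 [-0.0035  0.2972 -0.9548  0.3807]
 [ 0.      0.      0.      1.    ]]
[331.2542 115.8529]
```

View pics/w3a.png

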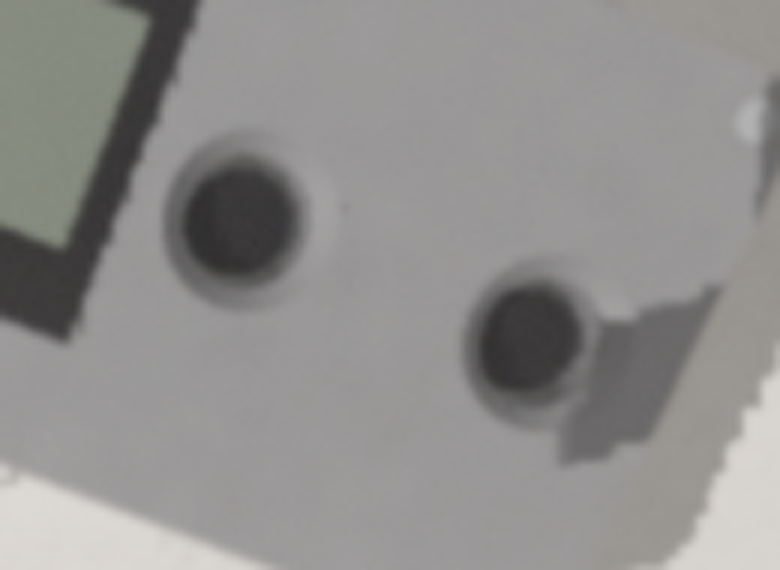

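>>> send_rows(
  steps=[
    [0,0,0,0.008,-0.035,0,-1],
    [0,0,0,0.008,-0.035,0,-1],
    [0,0,0,0.008,-0.035,0,-1],
    [0,0,0,0.008,-0.035,0,-1],
    [0,0,0,0.008,-0.035,0,-1],
    [0,0,0,0.008,-0.035,0,-1],
    [0,0,0,0.007,-0.03,0,-1],
    [0,0,0,0.005,-0.02,0,-1],
    [0,0,0,0.002,-0.01,0,-1],
    [0,0,0,0,0,0,-1],
  ],
)

```text
time: 2.25
ee_pos: [0.4934, 0.1661, 0.2347]
eef_rot: [1.0, -0.008, -0.002, -0.0]
ft_force: [1.0, -0.9, -0.2]
width: 0.0872
```

>>> send_rows(
  steps=[
    [0,0,0,-0.0035,-0.003,0.02,-1],
    [0,0,0,0,0,0.025,-1],
    [0,0,0,0,0,0.025,-1],
    [0,0,0,0,0,0.02,-1],
    [0,0,0,0,0,0.015,-1],
    [0,0,0,0,0,0.01,-1],
    [0,0,0,0,0,0.007,-1],
    [0,0,0,0,0,0.003,-1],
    [0,0,0,0,0,0,-1],
    [0,0,0,0,0,0,-1],
  ],
)

```text
time: 3.25
ee_pos: [0.4911, 0.1569, 0.1063]
eef_rot: [1.0, -0.014, -0.001, 0.002]
ft_force: [0.4, 0.3, 0.3]
width: 0.0873
```

Run:
```python
from h import *
snap('wrist','w4'); s=read_state();print(s['ee_pos'],s['eef_rot'],s['ft_force'])
```

```text
[0.49114961 0.15691091 0.10636961] [ 0.99990396 -0.01359863 -0.00101624  0.00247181] [-0.27582003  0.17961363 -0.01623115]
```

View pics/w4.png

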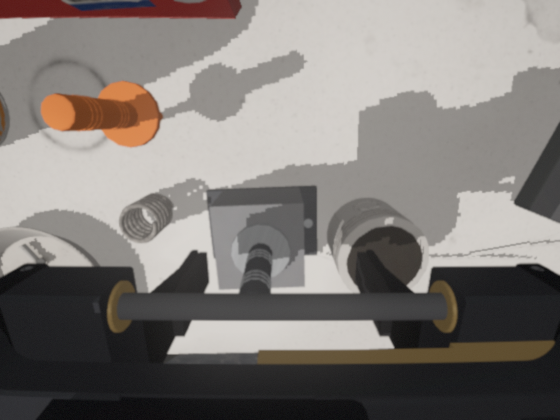

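```bash
cat >> h.py <<'E'
def need(p,yaw=0):
    s=read_state(); Rm=R.from_quat(s['eef_rot']); c,q=np.cos(yaw),np.sin(yaw)
    Rt=R.from_matrix([[c,q,0],[q,-c,0],[0,0,-1]])
    np.set_printoptions(precision=4,suppress=True)
    print('t',s['time'],'pos',s['ee_pos'],'turn',(Rm.inv()*Rt).as_rotvec(degrees=True),'shift',Rm.inv().apply(np.array(p)-s['ee_pos']),'ft',s['ft_force'],'w',s['width'])
E
python3 -c "
from h import *
need([.49,.169,.105])"
```

```text
t 3.3 pos [0.4911 0.1569 0.1064] turn [ 0.2833  0.1165 -1.5583] shift [-0.0015 -0.0121  0.0013] ft [-0.2758  0.1796 -0.0162] w 0.08711652982614954
```

>>> send_rows(
  steps=[
    [0.3,0.1,-1.6,-0.001,-0.008,0.001,-1],
    [0,0,0,0,-0.004,0,-1],
    [0,0,0,0,0,0,-1],
    [0,0,0,0,0,0,-1],
    [0,0,0,0,0,0,-1],
    [0,0,0,0,0,0,-1],
    [0,0,0,0,0,0,-1],
    [0,0,0,0,0,0,-1],
    [0,0,0,0,0,0,-1],
    [0,0,0,0,0,0,-1],
  ],
)

```text
time: 4.3
ee_pos: [0.4909, 0.1707, 0.1066]
eef_rot: [1.0, 0.002, 0.001, -0.001]
ft_force: [0.0, 0.9, -0.5]
width: 0.0873
```

```bash
python3 -c "
from h import *
need([.49,.169,.105]); snap('wrist','w5')"
```

```text
t 4.3 pos [0.4909 0.1707 0.1066] turn [-0.0729 -0.113   0.2239] shift [-0.001   0.0017  0.0016] ft [ 0.0053  0.9396 -0.4903] w 0.08730196191741546
```

View pics/w5.png

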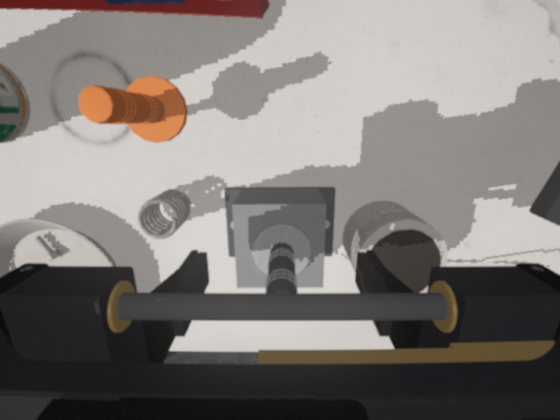

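The handle is centred between the jaws at about (282,270). I'll close on it.

>>> send_rows(
  steps=[
    [0,0,0,-0.001,0,0.001,0],
    [0,0,0,0,0,0,0.3],
    [0,0,0,0,0,0,1],
    [0,0,0,0,0,0,1],
    [0,0,0,0,0,0,1],
    [0,0,0,0,0,0,1],
    [0,0,0,0,0,0,1],
    [0,0,0,0,0,0,1],
    [0,0,0,0,0,0,1],
    [0,0,0,0,0,0,1],
  ],
  force=40,
)

```text
time: 5.35
ee_pos: [0.4899, 0.1707, 0.1055]
eef_rot: [1.0, 0.002, 0.001, -0.001]
ft_force: [0.7, 0.1, -1.6]
width: 0.0156
```

```bash
python3 -c "
from h import *
need([.49,.169,.105])"
```

```text
t 5.35 pos [0.4899 0.1707 0.1055] turn [-0.077  -0.1135  0.2206] shift [0.0001 0.0017 0.0004] ft [ 0.7309  0.1319 -1.6429] w 0.015595005322639011
```

>>> send_rows(
  steps=[
    [0,0,0,0,0,-0.005,1],
    [0,0,0,0,0,-0.01,1],
    [0,0,0,0,0,-0.015,1],
    [0,0,0,0,0,-0.015,1],
    [0,0,0,0,0,-0.02,1],
    [0,0,0,0,0,-0.02,1],
    [0,0,0,0,0,-0.015,1],
    [0,0,0,0,0,-0.005,1],
    [0,0,0,0,0,0,1],
    [0,0,0,0,0,0,1],
  ],
)

```text
time: 6.35
ee_pos: [0.4893, 0.1712, 0.2219]
eef_rot: [1.0, 0.003, 0.003, -0.001]
ft_force: [0.3, -0.3, -2.2]
width: 0.0154
```

```bash
python3 -c "
from h import *
need([.514,-.1605,.21]); snap('wrist','w6'); snap('scene','s6')"
```

```text
t 6.35 pos [0.4893 0.1712 0.2219] turn [-0.1067 -0.2986  0.2975] shift [0.0229 0.3318 0.0114] ft [ 0.2643 -0.3159 -2.1571] w 0.015395503071415136
```

View pics/w6.png

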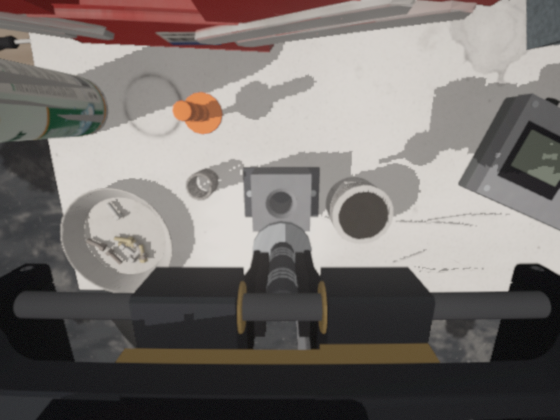

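View pics/s6.png

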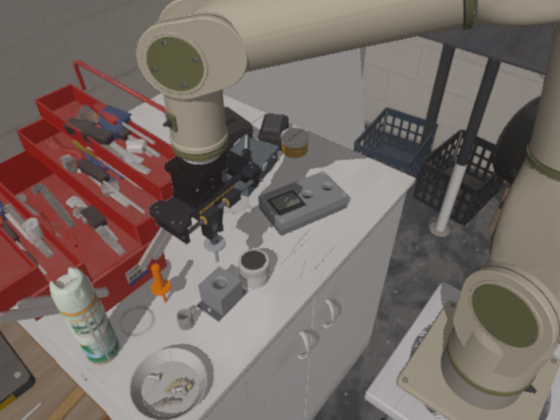

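The stylus is out of the stand and gripped, and the empty hole shows at about (280,203) in the wrist view. I'll check its tilt and locate the hole.

```bash
python3 -c "
from h import *
np.set_printoptions(precision=4,suppress=True)
crop('s6',170,200,280,320,'s6a',5);crop('w6',230,150,330,300,'w6a',4)
p=load('w6');print(w('w6',280,203,.058))
o=[.4893,.1712,.1745]
for z in (.006,0,-.024,-.048): print(proj('s6',[o[0],o[1],o[2]+z]))
"
```

```text
[0.4906 0.1728 0.058 ]
[213.6185 242.371 ]
[213.9486 244.546 ]
[215.2389 253.0392]
[216.4833 261.2146]
```

View pics/s6a.png

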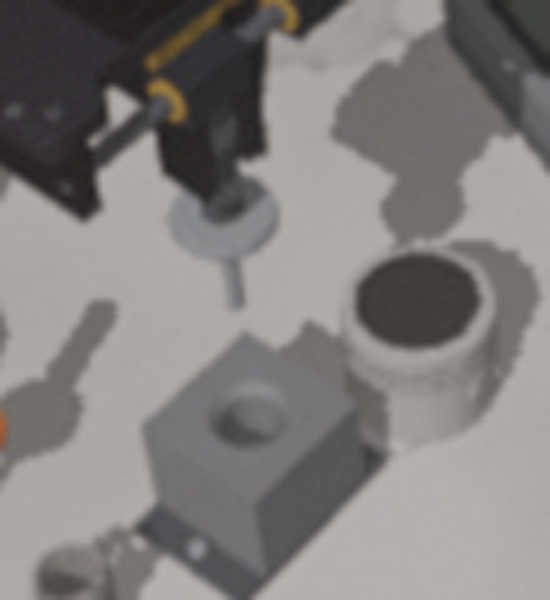

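View pics/w6a.png

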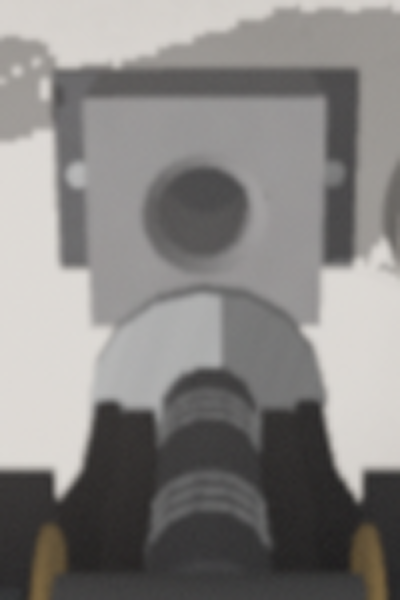

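Tip seen at (217,261), predicted (216.5,261.2), so the stylus is held upright. Next I move over the well.

>>> send_rows(
  steps=[
    [-0.1,-0.3,0.3,0.001,0.015,0,1],
    [0,0,0,0.003,0.03,0,1],
    [0,0,0,0.003,0.04,0,1],
    [0,0,0,0.003,0.045,0,1],
    [0,0,0,0.003,0.045,0,1],
    [0,0,0,0.003,0.045,0,1],
    [0,0,0,0.003,0.04,0,1],
    [0,0,0,0.002,0.03,0,1],
    [0,0,0,0.001,0.015,0,1],
    [0,0,0,0,0.005,0,1],
  ],
)

```text
time: 7.45
ee_pos: [0.5059, -0.1592, 0.215]
eef_rot: [1.0, -0.002, -0.007, -0.001]
ft_force: [-0.1, 0.7, -1.1]
width: 0.0153
```

```bash
python3 -c "
from h import *
need([.514,-.1605,.15])"
```

```text
t 7.45 pos [ 0.5059 -0.1592  0.215 ] turn [-0.068   0.7878 -0.1987] shift [0.009  0.0014 0.0648] ft [-0.1068  0.7474 -1.0652] w 0.015271147992133187
```

>>> send_rows(
  steps=[
    [0,0.8,-0.2,0.005,0.001,0,1],
    [0,0,0,0.003,0,0.01,1],
    [0,0,0,0,0,0.015,1],
    [0,0,0,0,0,0.015,1],
    [0,0,0,0,0,0.01,1],
    [0,0,0,0,0,0.005,1],
    [0,0,0,0,0,0,1],
    [0,0,0,0,0,0,1],
    [0,0,0,0,0,0,1],
    [0,0,0,0,0,0,1],
  ],
)

```text
time: 8.45
ee_pos: [0.5166, -0.1503, 0.1567]
eef_rot: [1.0, 0.007, 0.002, -0.002]
ft_force: [-0.2, -0.4, -1.5]
width: 0.015
```

```bash
python3 -c "
from h import *
need([.514,-.1605,.15]); snap('wrist','w7'); snap('scene','s7'); crop('s7',250,160,350,235,'s7a',7)
print(proj('s7',[.514,-.1605,.046]))"
```

```text
t 8.45 pos [ 0.5166 -0.1503  0.1567] turn [-0.2465 -0.1763  0.7452] shift [-0.0027  0.0102  0.0066] ft [-0.215  -0.428  -1.4575] w 0.014972102402000496
[306.606  194.3902]
```

View pics/w7.png

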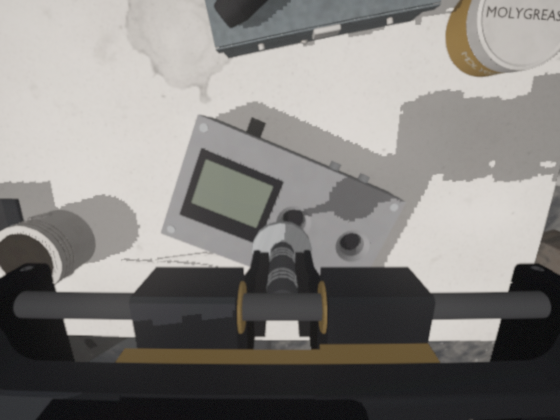

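View pics/s7a.png

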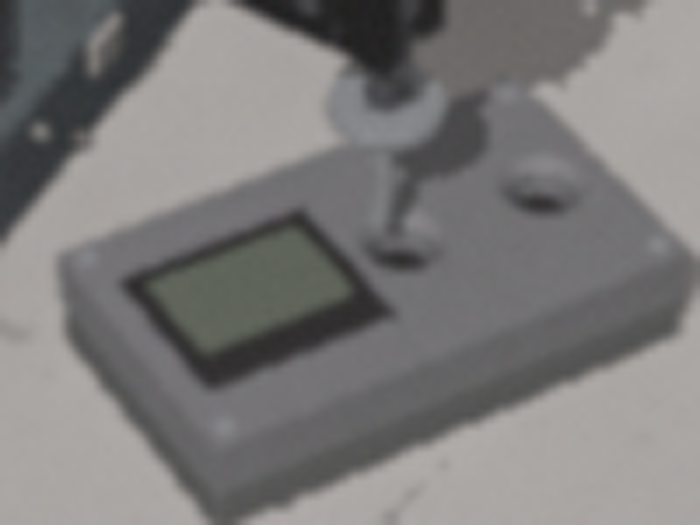

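>>> send_rows(
  steps=[
    [-0.2,-0.2,0.7,-0.002,0.005,0,1],
    [0,0,0,0,0.003,0,1],
    [0,0,0,0,0.001,0,1],
    [0,0,0,0,0,0,1],
    [0,0,0,0,0,0,1],
    [0,0,0,0,0,0,1],
    [0,0,0,0,0,0,1],
    [0,0,0,0,0,0,1],
    [0,0,0,0,0,0,1],
    [0,0,0,0,0,0,1],
  ],
)

```text
time: 9.55
ee_pos: [0.5145, -0.1607, 0.157]
eef_rot: [1.0, -0.001, -0.0, -0.0]
ft_force: [0.1, 0.4, -1.8]
width: 0.0149
```

```bash
python3 -c "
from h import *
need([.514,-.1605,.15]); snap('wrist','w8'); snap('scene','s8'); crop('s8',250,160,350,235,'s8a',7);crop('w8',220,170,370,290,'w8a',5)
s=read_state()
print(proj('s8',[.514,-.1605,.046]),proj('s8',s['ee_pos']-[0,0,.0955]))"
```

```text
t 9.55 pos [ 0.5145 -0.1607  0.157 ] turn [-0.0069  0.0109 -0.0689] shift [-0.0005 -0.0002  0.007 ] ft [ 0.1175  0.385  -1.8147] w 0.014876479083015657
[306.606  194.3902] [306.7138 189.5198]
```

View pics/w8a.png

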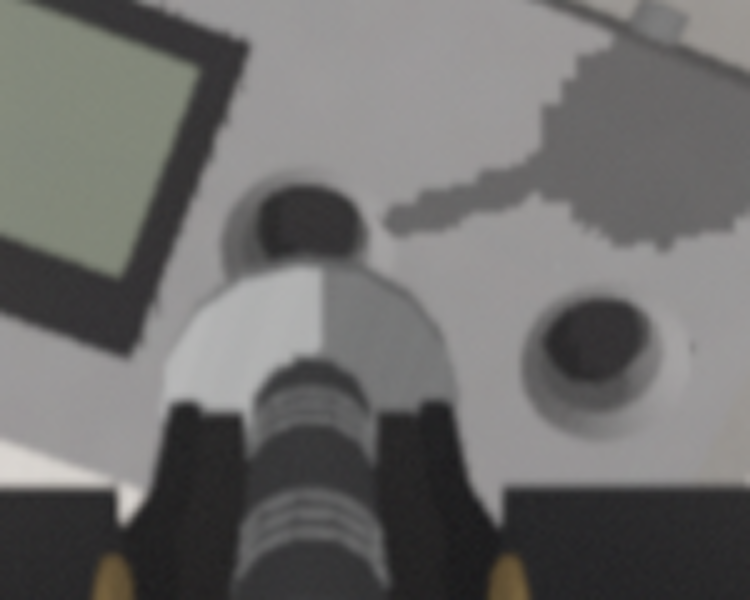

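View pics/s8a.png

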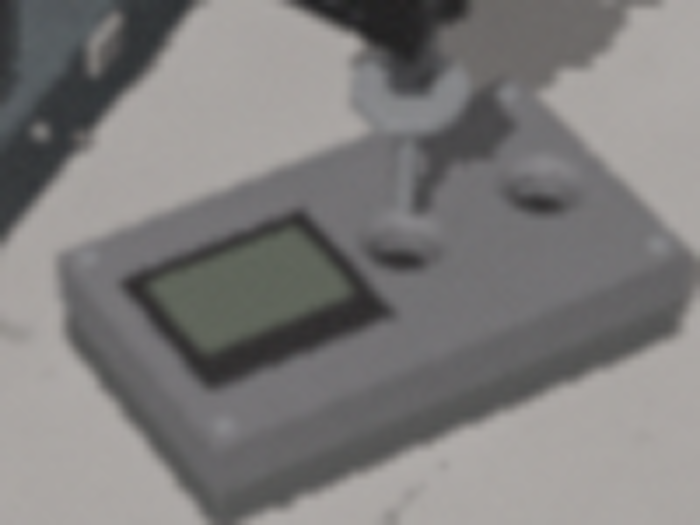

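>>> send_rows(
  steps=[
    [0,0,0,0,0,0.004,1],
    [0,0,0,0,0,0.005,1],
    [0,0,0,0,0,0.005,1],
    [0,0,0,0,0,0.005,1],
    [0,0,0,0,0,0.003,1],
    [0,0,0,0,0,0,1],
    [0,0,0,0,0,0,1],
    [0,0,0,0,0,0,1],
    [0,0,0,0,0,0,1],
    [0,0,0,0,0,0,1],
  ],
)

```text
time: 10.65
ee_pos: [0.5144, -0.1607, 0.1327]
eef_rot: [1.0, -0.001, -0.0, -0.0]
ft_force: [0.6, 0.2, -2.0]
width: 0.0149
```

```bash
python3 -c "
from h import *
need([.514,-.1605,.1235])"
```

```text
t 10.65 pos [ 0.5144 -0.1607  0.1327] turn [-0.019   0.038  -0.0693] shift [-0.0004 -0.0002  0.0092] ft [ 0.5869  0.1541 -1.9593] w 0.014893252600568837
```

>>> send_rows(
  steps=[
    [0,0,0,0,0,0.001,1],
    [0,0,0,0,0,0.001,1],
    [0,0,0,0,0,0.001,1],
    [0,0,0,0,0,0.001,1],
    [0,0,0,0,0,0.001,1],
    [0,0,0,0,0,0.001,1],
    [0,0,0,0,0,0.001,1],
    [0,0,0,0,0,0.001,1],
    [0,0,0,0,0,0,1],
    [0,0,0,0,0,0,1],
  ],
)

```text
time: 11.65
ee_pos: [0.515, -0.1608, 0.1252]
eef_rot: [1.0, -0.001, 0.0, 0.0]
ft_force: [-1.0, 0.2, 1.6]
width: 0.0148
```

```bash
python3 -c "
from h import *
need([.514,-.1605,.1235])"
```

```text
t 11.65 pos [ 0.515  -0.1608  0.1252] turn [ 0.0176 -0.0464 -0.0733] shift [-0.001  -0.0003  0.0017] ft [-0.9839  0.2169  1.6056] w 0.014824766419746581
```

>>> send_rows(
  steps=[
    [0,0,0,0,0,0.001,1],
    [0,0,0,0,0,0.001,1],
    [0,0,0,0,0,0.001,1],
    [0,0,0,0,0,0.001,1],
    [0,0,0,0,0,0.001,1],
    [0,0,0,0,0,0.001,1],
    [0,0,0,0,0,0.001,1],
    [0,0,0,0,0,0.001,1],
    [0,0,0,0,0,0.001,1],
    [0,0,0,0,0,0.001,1],
  ],
)

```text
time: 12.65
ee_pos: [0.5182, -0.1607, 0.1228]
eef_rot: [1.0, -0.001, 0.004, 0.002]
ft_force: [-3.9, 1.3, 11.7]
width: 0.015
```

```bash
python3 -c "
from h import *
need([.514,-.1605,.1235])"
```

```text
t 12.65 pos [ 0.5182 -0.1607  0.1228] turn [ 0.2101 -0.4333 -0.0649] shift [-0.0042 -0.0002 -0.0007] ft [-3.8588  1.2623 11.6703] w 0.01499381727957175
```

>>> send_rows(
  steps=[
    [0,0,0,-0.001,0,0.001,1],
    [0,0,0,-0.001,0,0.001,1],
    [0,0,0,-0.001,0,0.001,1],
    [0,0,0,-0.0005,0,0.001,1],
    [0,0,0,-0.0005,0,0.001,1],
    [0,0,0,-0.0005,0,0.001,1],
    [0,0,0,-0.0005,0,0.001,1],
    [0,0,0,-0.0005,0,0.001,1],
    [0,0,0,-0.0005,0,0.001,1],
    [0,0,0,-0.0005,0,0.001,1],
  ],
)

```text
time: 13.65
ee_pos: [0.5169, -0.1603, 0.1229]
eef_rot: [1.0, -0.0, 0.01, 0.004]
ft_force: [-3.8, 1.4, 11.7]
width: 0.015
```

```bash
python3 -c "
from h import *
need([.514,-.1605,.1235]); snap('wrist','w9'); snap('scene','s9'); crop('s9',250,160,350,235,'s9a',7)"
```

```text
t 13.65 pos [ 0.5169 -0.1603  0.1229] turn [ 0.451  -1.1029 -0.0177] shift [-0.0029  0.0002 -0.0007] ft [-3.8395  1.4285 11.6958] w 0.014994982149863069
```

View pics/s9a.png

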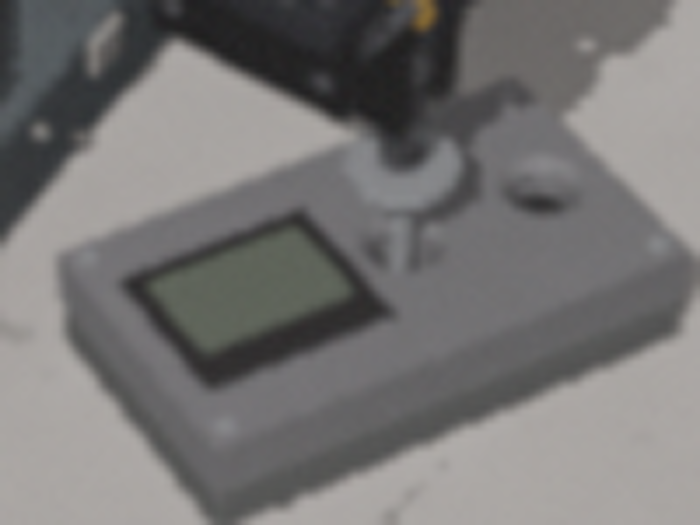

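View pics/w9.png

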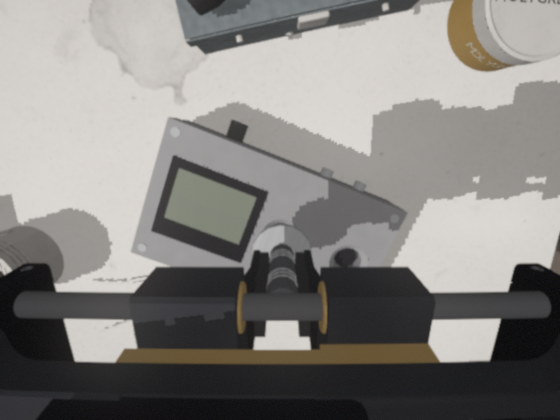

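Net force is about 13.6 N at a tip depth of about 18.5 mm, so the button is on its stop. It was held there for over a second. Now I withdraw.

>>> send_rows(
  steps=[
    [0,0,0,0,0,-0.002,1],
    [0,0,0,0,0,-0.004,1],
    [0.4,-1.0,0,0,0,-0.006,1],
    [0,0,0,0,0,-0.01,1],
    [0,0,0,0,0,-0.015,1],
    [0,0,0,0,0,-0.02,1],
    [0,0,0,0,0,-0.02,1],
    [0,0,0,0,0,-0.015,1],
    [0,0,0,0,0,-0.003,1],
    [0,0,0,0,0,0,1],
  ],
)

```text
time: 14.75
ee_pos: [0.5158, -0.1599, 0.2216]
eef_rot: [1.0, 0.0, 0.001, 0.0]
ft_force: [-0.3, -0.1, -2.0]
width: 0.0146
```

```bash
python3 -c "
from h import *
need([.4897,.171,.215])"
```

```text
t 14.75 pos [ 0.5158 -0.1599  0.2216] turn [ 0.0349 -0.131   0.0044] shift [-0.0261 -0.3309  0.0063] ft [-0.2833 -0.0708 -1.9752] w 0.014625340112082375
```

>>> send_rows(
  steps=[
    [0,0,0,-0.001,-0.015,0,1],
    [0,0,0,-0.003,-0.03,0,1],
    [0,0,0,-0.003,-0.04,0,1],
    [0,0,0,-0.003,-0.045,0,1],
    [0,0,0,-0.003,-0.045,0,1],
    [0,0,0,-0.003,-0.045,0,1],
    [0,0,0,-0.003,-0.04,0,1],
    [0,0,0,-0.002,-0.03,0,1],
    [0,0,0,-0.001,-0.015,0,1],
    [0,0,0,0,-0.005,0,1],
  ],
)

```text
time: 15.75
ee_pos: [0.4839, 0.1702, 0.2126]
eef_rot: [1.0, 0.002, -0.004, -0.001]
ft_force: [-0.1, 0.3, -1.7]
width: 0.0153
```

>>> send_rows(
  steps=[
    [0,0,0,0,0,0,1],
    [0,0,0,0,0,0,1],
    [0,0,0,0,0,0,1],
    [0,0,0,0,0,0,1],
    [0,0,0,0,0,0,1],
    [0,0,0,0,0,0,1],
    [0,0,0,0,0,0,1],
    [0,0,0,0,0,0,1],
    [0,0,0,0,0,0,1],
    [0,0,0,0,0,0,1],
  ],
)

```text
time: 16.75
ee_pos: [0.4837, 0.1665, 0.2112]
eef_rot: [1.0, -0.001, -0.005, 0.0]
ft_force: [-0.4, 0.2, -1.2]
width: 0.0153
```

```bash
python3 -c "
from h import *
need([.4897,.171,.17])"
```

```text
t 16.75 pos [0.4837 0.1665 0.2112] turn [ 0.0288  0.6108 -0.0958] shift [ 0.0064 -0.0045  0.0411] ft [-0.3977  0.189  -1.2094] w 0.015289034240443837
```

>>> send_rows(
  steps=[
    [0,0.6,-0.1,0.004,-0.003,0.01,1],
    [0,0,0,0.002,-0.001,0.01,1],
    [0,0,0,0,0,0.01,1],
    [0,0,0,0,0,0.007,1],
    [0,0,0,0,0,0.003,1],
    [0,0,0,0,0,0,1],
    [0,0,0,0,0,0,1],
    [0,0,0,0,0,0,1],
    [0,0,0,0,0,0,1],
    [0,0,0,0,0,0,1],
  ],
)

```text
time: 17.75
ee_pos: [0.4899, 0.1711, 0.1671]
eef_rot: [1.0, 0.0, -0.0, 0.0]
ft_force: [0.1, 0.9, -1.1]
width: 0.0149
```

```bash
python3 -c "
from h import *
need([.4897,.171,.1055]); snap('scene','s10'); crop('s10',170,200,280,320,'s10a',5)
s=read_state()
print(proj('s10',s['ee_pos']-[0,0,.0955]),proj('s10',[.4897,.171,.058]))"
```

```text
t 17.75 pos [0.4899 0.1711 0.1671] turn [0.0208 0.0009 0.0427] shift [-0.0002  0.      0.0616] ft [ 0.1087  0.854  -1.1009] w 0.014925458053544768
[219.0175 278.6081] [219.7256 282.783 ]
```

View pics/s10a.png

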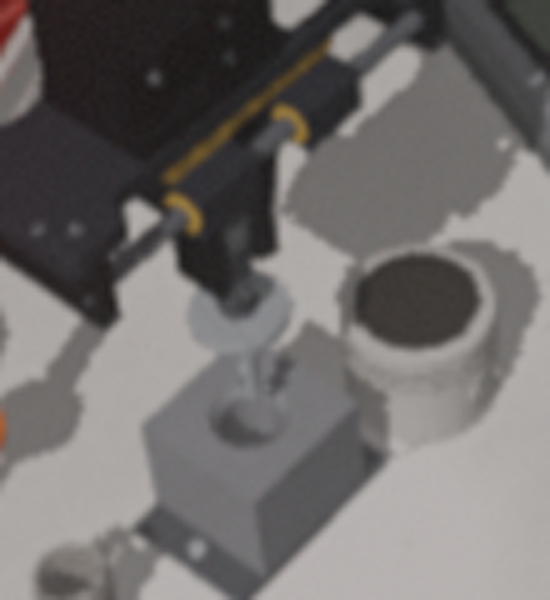

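Tip seen at about (220,279), over the hole mouth at (219.7,282.5), as predicted. I'll insert.

>>> send_rows(
  steps=[
    [0,0,0,0,0,0.005,1],
    [0,0,0,0,0,0.007,1],
    [0,0,0,0,0,0.008,1],
    [0,0,0,0,0,0.008,1],
    [0,0,0,0,0,0.008,1],
    [0,0,0,0,0,0.008,1],
    [0,0,0,0,0,0.006,1],
    [0,0,0,0,0,0.003,1],
    [0,0,0,0,0,0,1],
    [0,0,0,0,0,0,1],
  ],
)

```text
time: 18.8
ee_pos: [0.4894, 0.1708, 0.1084]
eef_rot: [1.0, 0.0, -0.001, 0.0]
ft_force: [0.7, 0.1, -1.2]
width: 0.0151
```

```bash
python3 -c "
from h import *
need([.4897,.171,.1055])"
```

```text
t 18.8 pos [0.4894 0.1708 0.1084] turn [0.0287 0.0872 0.0426] shift [ 0.0003 -0.0002  0.0029] ft [ 0.732   0.0524 -1.2134] w 0.015116138563142562
```

>>> send_rows(
  steps=[
    [0,0,0,0,0,0.001,1],
    [0,0,0,0,0,0.001,1],
    [0,0,0,0,0,0.0005,1],
    [0,0,0,0,0,0.0005,1],
    [0,0,0,0,0,0.0005,1],
    [0,0,0,0,0,0,1],
    [0,0,0,0,0,0,1],
    [0,0,0,0,0,0,1],
    [0,0,0,0,0,0,1],
    [0,0,0,0,0,0,1],
  ],
)

```text
time: 19.8
ee_pos: [0.4901, 0.1711, 0.1058]
eef_rot: [1.0, 0.0, 0.0, 0.0]
ft_force: [0.1, 0.7, -1.5]
width: 0.0151
```

```bash
python3 -c "
from h import *
need([.4897,.171,.1055])"
```

```text
t 19.8 pos [0.4901 0.1711 0.1058] turn [ 0.011  -0.0377  0.0337] shift [-0.0004  0.0001  0.0003] ft [ 0.1104  0.6969 -1.5088] w 0.015078012385249591
```

>>> send_rows(
  steps=[
    [0,0,0,0,0,0.0005,1],
    [0,0,0,0,0,0.0005,1],
    [0,0,0,0,0,0.0005,1],
    [0,0,0,0,0,0.0005,1],
    [0,0,0,0,0,0,1],
    [0,0,0,0,0,0,1],
    [0,0,0,0,0,0,1],
    [0,0,0,0,0,0,1],
    [0,0,0,0,0,0,1],
    [0,0,0,0,0,0,1],
  ],
)

```text
time: 20.8
ee_pos: [0.4902, 0.1712, 0.1057]
eef_rot: [1.0, 0.0, 0.001, 0.001]
ft_force: [-0.9, -0.5, -0.5]
width: 0.0151
```

```bash
python3 -c "
from h import *
need([.4897,.171,.1055]); snap('scene','s11'); crop('s11',170,200,280,320,'s11a',5)"
```

```text
t 20.8 pos [0.4902 0.1712 0.1057] turn [ 0.0715 -0.0689  0.0341] shift [-0.0005  0.0002  0.0002] ft [-0.8847 -0.4835 -0.5129] w 0.015070413994352319
```

View pics/s11a.png

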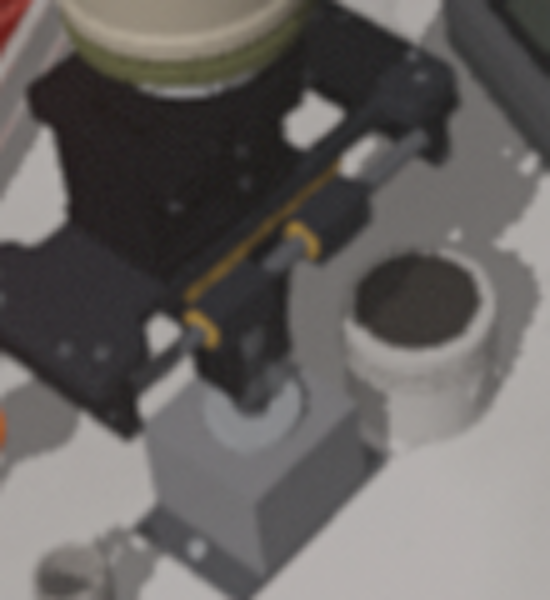

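The collar is on the block top and z has stopped at 0.1057, so it's seated. Opening the jaws.

>>> send_rows(
  steps=[
    [0,0,0,0,0,0,0.5],
    [0,0,0,0,0,0,0.3],
    [0,0,0,0,0,0,0],
    [0,0,0,0,0,0,-0.5],
    [0,0,0,0,0,0,-1],
    [0,0,0,0,0,0,-1],
    [0,0,0,0,0,0,-1],
    [0,0,0,0,0,0,-1],
    [0,0,0,0,0,0,-1],
    [0,0,0,0,0,0,-1],
  ],
)

```text
time: 21.85
ee_pos: [0.4907, 0.1714, 0.106]
eef_rot: [1.0, 0.0, 0.001, 0.0]
ft_force: [-0.2, 0.1, -0.2]
width: 0.0835
```

```bash
python3 -c "
from h import *
need([.4897,.171,.1055])"
```

```text
t 21.85 pos [0.4907 0.1714 0.106 ] turn [ 0.0465 -0.134   0.0319] shift [-0.001   0.0004  0.0005] ft [-0.1888  0.0558 -0.2491] w 0.08354748382680723
```

>>> send_rows(
  steps=[
    [0,0,0,0,0,-0.005,-1],
    [0,0,0,0,0,-0.01,-1],
    [0,0,0,0,0,-0.015,-1],
    [0,0,0,0,0,-0.02,-1],
    [0,0,0,0,0,-0.02,-1],
    [0,0,0,0,0,-0.02,-1],
    [0,0,0,0,0,-0.02,-1],
    [0,0,0,0,0,-0.01,-1],
    [0,0,0,0,0,0,-1],
    [0,0,0,0,0,0,-1],
  ],
)

```text
time: 22.85
ee_pos: [0.4906, 0.1726, 0.2391]
eef_rot: [1.0, 0.001, 0.004, -0.0]
ft_force: [-0.2, -0.4, -0.5]
width: 0.0869
```

```bash
python3 -c "
from h import *
need([.4897,.171,.1055]);snap('scene','s12'); snap('wrist','w12');crop('s12',170,200,350,320,'s12a',4)"
```

```text
t 22.85 pos [0.4906 0.1726 0.2391] turn [-0.025  -0.4439  0.1206] shift [-0.0019  0.0017  0.1336] ft [-0.1836 -0.418  -0.5298] w 0.08686533951423955
```

View pics/s12a.png

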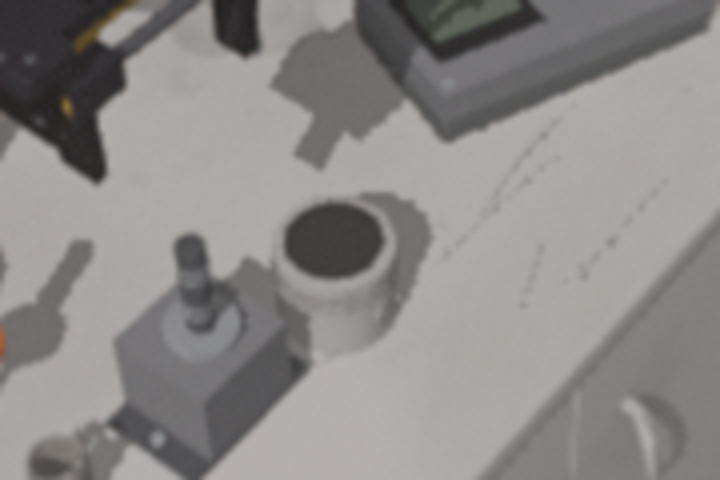

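View pics/w12.png

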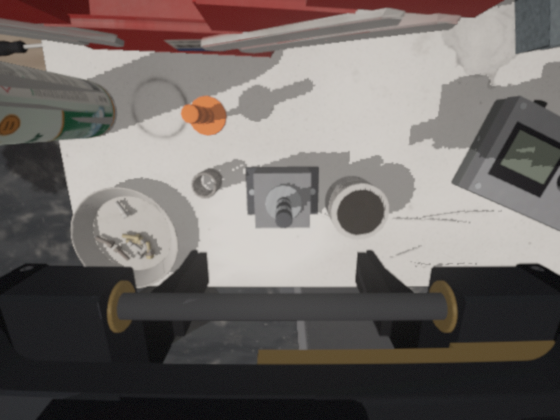

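The stylus stands upright and seated at about (192,310) in the scene crop, and the gripper is clear of it. The display looks different from before, so I'll enlarge it.

```bash
python3 -c "
from h import *
crop('s12',250,160,350,235,'s12b',7)"
```

```text
(no output)
```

View pics/s12b.png

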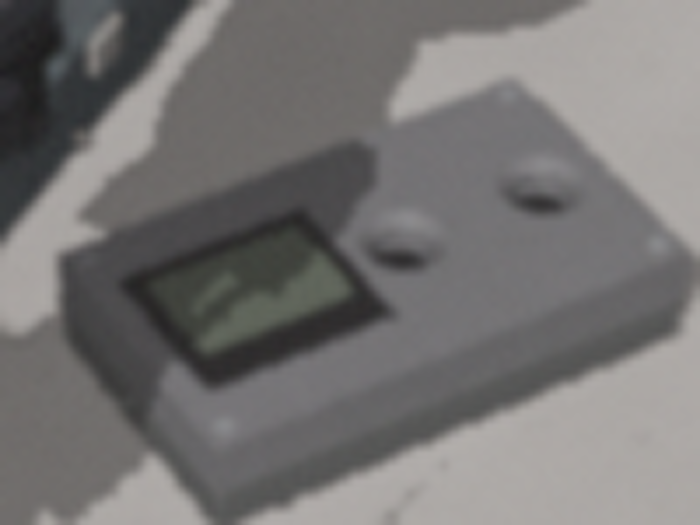

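The change on the display is just the arm's shadow. Both wells look as they did at the start. Handing in.

```bash
python3 -c "
from bench import *
print(close_job())"
```

```text
the job is handed in; nothing more can be done
None
```

I pressed the button nearest the display fully down with the steel stylus, put the stylus back in its stand and handed the job in at about 23 s of the 54 s allowed.

- **Press:** The button was held on its stop for more than 1 s at about 13.6 N. The tip was about 18.5 mm below the readout's top, against 18 mm for fully down. I judged this from force and depth, because the display gives no sign of a press. The tool drifted up to about 4 mm sideways while pressing, but the tip stayed inside the well.
- **Other button:** The stylus never went near it, and its well looks unchanged in the last picture.
- **Stylus:** Lowering stopped at the height where I had first gripped it, and the last pictures show it upright with its collar on the block. The open gripper is about 13 cm above the height where I let go, touching nothing.
- **Corrections along the way:** The arm settled about 1 cm off to the side at the first grasp and again over the well, and about 8 mm off over the stand. I corrected each before gripping or lowering the stylus. No check failed.

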